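Turn the electrode board over onto its reader with the power isolated

ROBOT

A 6-joint arm with a two-finger parallel gripper is mounted at the origin on the work surface. World frame = base frame: x ahead of the robot, y to its left, z up, the work surface at z = 0. Lengths are in m, angles in rad, forces in N, time in s.
With the tool pointing down it reaches from about 0.3 to 0.875 m from the base axis. Payload 6.4 kg.
Tool frame: the origin (TCP) lies on the centre line of the jaws, within the pads' length; the fingertips stand 25 mm ahead of it and the grasp point (between the pads) lies 6 mm ahead of it; z points along the fingers, y is the line along which they close (so a half turn about z gives the same grasp; the last joint's range is limited). The gripper opens to 85 mm and grips with 20 to 120 N. Pads are 22 mm wide; open, the fingers measure 114 mm over their backs; the gripper's body (76 mm by 85 mm) begins 54 mm behind the grasp point. The pads swing forward as they close: fully open they stand 13 mm farther back than shut.
Start: joints at [1.122, 0.181, 1.607, -0, 1.354, -0.206], TCP at [0.138, 0.558, 0.256] pointing down, gripper open.
Joint ranges: [-2.99, 2.99], [-0.89, 2.07], [0.3, 2.58], [-1.14, 4.28], [0, 2.63], [-3.12, 3.12]. Speed limits (rad/s): [2.57, 2.57, 3.01, 3.14, 3.14, 3.14].

INTERFACE

Orientations are given as a unit quaternion [w, x, y, z].
In Python, from bench import get_obs, camera, hand_in, spot_in gives the robot as it stands.
- The arm moves only by the shell command python3 -m jog 'ROWS'. ROWS is JSON, one flat list of numbers, 7 for each row, row after row: the shift along the tool's x, y, z in m, then the turn, a rotation vector about the tool's x, y, z in rad, then the closure, from 0 (fully open) to 1 (shut). A call has 1 to 20 rows; each row is the pose to reach, as a shift and turn from the pose commanded when the call began, along the tool's axes at that moment; what a row does not reach only later rows make up. A row lasts 1/8 s, in which the tool goes at most 62.5 mm and 10.7 degrees, less where a joint would pass 70% of its speed; a pose out of reach is approached as far as the arm can. A call with a gripper value outside its range is refused whole. The fingers move at their own pace and stop on an object; the grip force is fixed at half the most. Time passes only in rows, so rows that repeat a pose let the fingers close. It gives the time, the measured TCP pose, the force, the opening and the grip force at its end, in the units of the state.
- get_obs(): the state, without advancing time (a new reading comes with each control period).
- camera(name): name is "side" or "top"; returns a dict with "frame" (420x560x3 uint8, red, green, blue), "mtx" (3x3 intrinsics, pixels), "extrinsics" (4x4, takes a point from camera to world coordinates). Camera axes: x right, y up, looking along -z (the intrinsics and any distortion apply to the point x, -y, -z); pixel columns grow to the right and rows downward; lengths in m; the calibration is good to about 2 mm. A picture is of the moment at which its call begins. There is no depth.
- hand_in(): hands the job in; it is judged then, once.
Trained networks look in a picture, given as the dict that the camera call returned (one of the last four; its "shot" number tells which), for a name from the list of things; names that differ only in an ending like _2 or _b are one class to them, and where a whole thing is asked for, a point or a joint stands for the part that bears it (a point fixed in the world has none). Each returns a list of dicts, best first, with "confidence" (0 to 1); they miss things now and then, are a little off and sometimes report something else, mostly with a low value. They report only what shows in the picture. A call takes as long as a camera call. They do not tell look-alikes from the thing itself.
- spot_in(picture, name): "xyz" ([x, y, z] in m, in world coordinates, good to about 4 mm: the middle of the surface that is visible of it).
The state is a dict: "time_s": time; "q": joint angles; "dq": joint speeds; "joint_efforts": joint torques, N m; "eef_pos": TCP position; "eef_rot": TCP orientation; "wrist_force": force on the tool from outside, world axes, zero at the start; "torque": the same for the moment, N m; "opening": opening from 0.0 (shut) to 1.0 (fully open); "grasp_force": force on a finger pad.
Only numpy, scipy, OpenCV 4.12 (cv2) and the standard library are available. Lean on these libraries where they do the work, as an engineer would, in place of code of your own. Each camera call takes 0.05 s, during which the arm holds its last target. There are 200 camera calls.

TASK

Turn the dock's rotary isolator (the bar-shaped handle) to off, then swing the hinged board carrier over by its handle from the loading rest until it lies flat on the reader bed, lowering it gently rather than letting it drop, and finally turn the isolator back on. The carrier must not be swung with the power on, and leave the round dial and everything else on the bench as they are.

Things in the scene. Friction and masses are not known exactly. Their poses are not given: they have to be found in the camera images.
- dock: white base plate 170 x 230 x 22 mm fixed to the bench; origin at the centre of its underside, x along the hinge line (towards the back), y to the left. Left of the hinge (+y): the loading rest, two aluminium rails; right (-y): the reader bed, a black block 110 x 66 mm with brass strips. Rails and bed end about 40 mm above the bench.
- carrier_hinge (a point): fixed point in the middle of the carrier's hinge axis, 46 mm above the bench; its x axis is the hinge axis (same axes as the dock)
- carrier_bar (a point): middle of the carrier's handle bar, moving with it. The handle is a steel U in the plane of the carrier: a round bar 10 mm thick, 90 mm long, parallel to the hinge and 125 mm from it, with 37 mm clear between bar and carrier edge. x runs along the bar, y points away from the hinge.
- carrier (a joint): angle of the carrier, a flat grey hinged frame 118 (along the hinge) x 83 x 8 mm, about 0.25 kg, holding a circuit board (brass strips on one face, black chips on the other). 0 = flat on the loading rest (+y side, strips up), 1.57 = upright, 3.14 = flat on the reader bed (-y side, strips down). Turns about +x of carrier_hinge. The hinge is free: let go in mid-swing, it falls.
- isolator_box: the dock's isolator: grey box 100 (x) x 90 (y) x 45 mm fixed to the bench, with a bar-shaped rotary handle on top; origin at the centre of its underside. May stand on either side of the dock.
- isolator_grip (a point): on the vertical axis of the isolator handle at the height to grip, 78 mm above the bench. The handle is a black bar 70 mm long, 14 wide, 32 tall (top 90 mm above the bench) on a disc 48 mm across; this point's x runs along the bar and turns with it. The bar reaches 41 mm to -x (end with a white dash), 29 mm to +x.
- isolator (a joint): isolator handle angle: 0 = on (bar along the x of the box), 1.4 = off (turned clockwise seen from above by 1.4 rad, bar across the box). It snaps to the nearer of these two detents when released; the tipping point is 0.7 and it takes about 0.2 N m.
- dial_box: a box like the isolator's, 100 x 90 x 45 mm, but with a round ribbed dial (52 mm across, top 80 mm above the bench) on top: the flow regulator. Stands on the other side of the dock from the isolator. Not to be touched.
- dial_mark (a point): the white dash on top of the round dial, 20 mm from its axis; points anywhere at the start, to be left as it is
- dish: bystander: clear shallow round dish, 88 mm across, 16 mm high; origin at the centre of its underside
- forceps: bystander: steel forceps lying flat, about 125 mm long, 10 mm high; origin at the centre of its underside
- bottle: bystander: small amber bottle, 52 mm across, 110 mm high; origin at the centre of its underside
- jar: bystander: small white jar with grey cap, 52 mm across, 55 mm high; origin at the centre of its underside
- cartridge: bystander: loose black cartridge block, 70 x 45 x 38 mm; origin at the centre of its underside
- filter: bystander: small white disc filter, 33 mm across, 22 mm high; origin at the centre of its underside
- tipbox: bystander: open white divided box, 80 x 120 x 45 mm; origin at the centre of its underside
Things that resemble listed ones, but are neither listed nor needed, are in the scene too. What is shaped like the isolator_box but green or purple is not meant.

How it is judged:
On the way, in this order (a step that is already met when the one before it is completed fails the run):
1. the isolator is off with the carrier still on the loading rest (value of joint isolator above 1.2 rad and value of joint carrier below 0.3 rad), for 0.2 s.
2. with the isolator off, the carrier lies flat on the reader bed (value of joint carrier above 3.05 rad and value of joint isolator above 1.2 rad), for 0.2 s.
At the end, for the whole second after the job is handed in: The carrier lies flat on the reader bed (joint above 3.05 rad) and the isolator stands in its on detent (joint below 0.2 rad), both at rest (value of joint isolator below 0.2 rad and value of joint carrier above 3.05 rad and velocity of joint carrier between -0.1 and 0.1 rad/s and velocity of joint isolator between -0.1 and 0.1 rad/s); the robot touches nothing.
It fails at once if the carrier is swung (between 0.3 and 2.8 rad) while the isolator is not off (joint below 1.0 rad) (value of joint isolator below 1 rad and value of joint carrier between 0.3 and 2.8 rad).
It fails at once if the carrier is dropped or thrown (hinge faster than 5 rad/s; a fall of more than about 25 mm at the bar) (velocity of joint carrier above 5 rad/s or velocity of joint carrier below -5 rad/s).
It fails at once if the round dial is turned by more than 6 mm at its mark (distance of dial_mark from where it was at the start of the episode above 0.006 m).
It fails at once if a bystander is pushed more than 30 mm (distance of any of dish, forceps, bottle, jar, cartridge, filter, tipbox from where it was at the start of the episode above 0.03 m).
It also fails if it takes over 72 s, if anything falls off the work surface, if the arm or the gripper's body presses on something with over 40 N, if the wrist force passes 120 N, or if a joint passes its speed limit or range.

## Working session

There is one attempt and no reset: what is moved stays moved. The work goes in short steps, Python scripts to look and compute and a shell command to move; the robot and the scene stay as the last step left them, time stands still between calls to the robot, and variables do not carry over. Pictures are saved under pics/ and viewed, at most 10 in all, crops included, and the job is handed in when it is done.

```bash
mkdir -p pics; ls
cat > h.py <<'E'
import numpy as np, cv2
from bench import get_obs, camera, hand_in, spot_in
def save(p,n): cv2.imwrite(f'pics/{n}.png',cv2.cvtColor(p['frame'],cv2.COLOR_RGB2BGR))
def ray(p,uv):
    E=np.array(p['extrinsics']);K=np.array(p['mtx'])
    d=np.linalg.inv(K)@[uv[0],uv[1],1]; d=E[:3,:3]@[d[0],-d[1],-d[2]]
    return E[:3,3],d
def at_z(p,uv,z):
    o,d=ray(p,uv); return o+d*(z-o[2])/d[2]
def pix(p,X):
    E=np.array(p['extrinsics']);K=np.array(p['mtx'])
    c=E[:3,:3].T@(np.array(X)-E[:3,3]); c=K@[c[0],-c[1],-c[2]]; return c[:2]/c[2]
E
python3 - <<'E'
from h import *
t=camera('top');s=camera('side')
save(t,'top0');save(s,'side0')
print({k:v for k,v in t.items() if k!='frame'});
for n in ['dock','carrier','carrier_bar','isolator_box','isolator_grip','dial_box','dial_mark','bottle','jar','tipbox']:
    for p,m in((t,'t'),(s,'s')):
        for r in spot_in(p,n)[:3]: print(n,m,np.round(r['xyz'],3),round(r['confidence'],2),pix(p,r['xyz']).round())
o=get_obs();print(o['eef_pos'],o['eef_rot'],o['opening'])
E
```

```text
pics
{'mtx': array([[394.86220914,   0.        , 281.29157783],
       [  0.        , 394.86220914, 207.61462427],
       [  0.        ,   0.        ,   1.        ]]), 'extrinsics': array([[-2.07612105e-03,  9.94399600e-01, -1.05665154e-01,
         4.37280267e-01],
       [-9.99902577e-01, -6.05786499e-04,  1.39452306e-02,
        -4.63819191e-02],
       [ 1.38031212e-02,  1.05683812e-01,  9.94303981e-01,
         1.09989664e+00],
       [ 0.00000000e+00,  0.00000000e+00,  0.00000000e+00,
         1.00000000e+00]]), 'shot': 1}
dock t [0.561 0.026 0.043] 0.8 [249. 203.]
dock t [0.758 0.172 0.077] 0.71 [193. 128.]
dock s [ 0.559 -0.007  0.032] 0.82 [270. 215.]
carrier t [0.574 0.068 0.051] 0.9 [233. 198.]
carrier s [0.575 0.064 0.048] 0.81 [271. 190.]
carrier_bar t [0.572 0.071 0.05 ] 0.92 [232. 199.]
carrier_bar t [0.561 0.027 0.043] 0.33 [249. 203.]
carrier_bar s [0.571 0.066 0.049] 0.6 [270. 190.]
isolator_box t [ 0.518 -0.312  0.043] 0.79 [374. 219.]
isolator_box t [ 0.347 -0.324  0.05 ] 0.79 [382. 284.]
isolator_box t [ 0.712 -0.429  0.047] 0.75 [415. 148.]
isolator_box s [ 0.51
[... 416 characters left out ...]
. 328.]
isolator_grip s [ 0.711 -0.441  0.078] 0.71 [399. 369.]
dial_box t [0.542 0.274 0.043] 0.86 [156. 210.]
dial_box s [0.54  0.26  0.043] 0.98 [249. 149.]
dial_mark s [0.539 0.267 0.076] 0.51 [248. 139.]
dial_mark s [ 0.559 -0.002  0.032] 0.34 [269. 214.]
bottle t [0.755 0.171 0.076] 0.7 [194. 129.]
bottle s [0.762 0.16  0.058] 0.82 [332. 157.]
jar t [0.538 0.28  0.079] 0.67 [150. 211.]
jar t [ 0.74  -0.189  0.056] 0.61 [328. 137.]
jar s [ 0.746 -0.199  0.05 ] 0.6 [368. 261.]
tipbox t [0.777 0.006 0.017] 0.62 [257. 128.]
tipbox s [ 0.779 -0.014  0.026] 0.78 [355. 207.]
[0.13823083 0.5581495  0.25628135] [ 3.97447846e-06  1.21106312e-01  9.92639542e-01 -2.55246492e-06] 1.0015953046849055
```

View pics/top0.png

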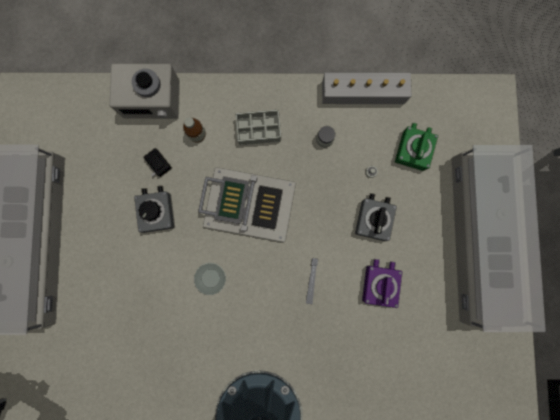

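View pics/side0.png

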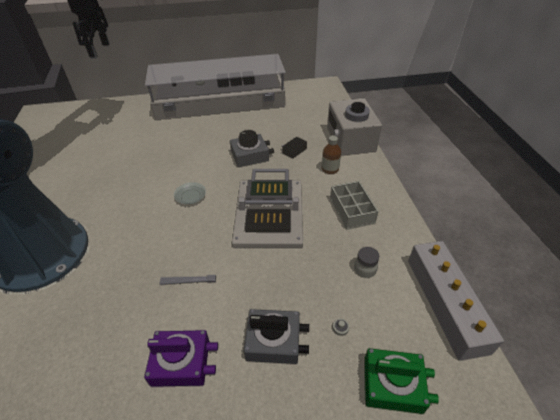

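Run:
```python
import cv2
a=cv2.imread('pics/top0.png')
c=cv2.resize(a[110:320,200:450],None,fx=3,fy=3,interpolation=2)[:600]
c=cv2.resize(a[120:310,190:440],(788,599),interpolation=2)
cv2.imwrite('pics/crop0.png',c)
```

```text
(no output)
```

View pics/crop0.png

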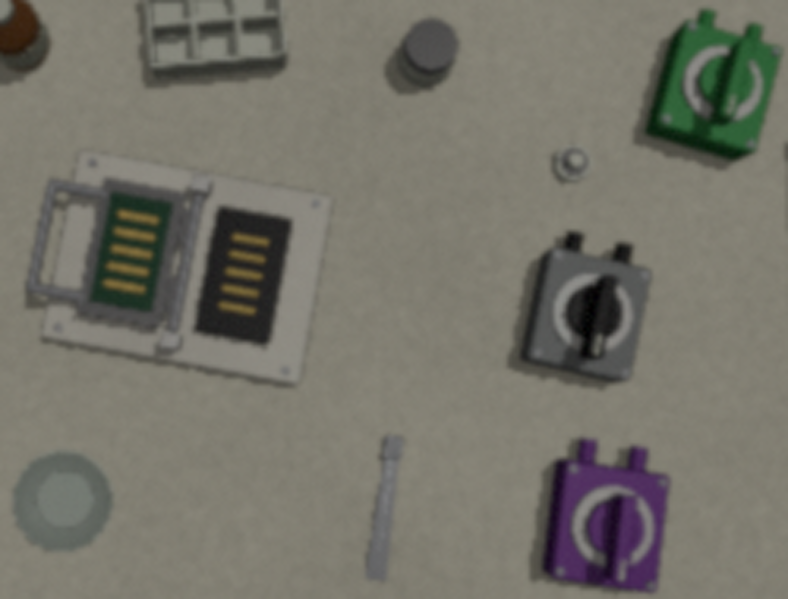

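The first two pictures show three isolator-shaped boxes: grey (376,217), green (417,146) and purple (383,285). The crop confirms that the grey one, with a black bar and the white dash at its near end, is the isolator; green and purple are look-alikes. The dial box is at (152,210). The carrier lies on the left rest with its bar near (204,197), and the dock is turned slightly clockwise.

```bash
cat > m.py <<'E'
from h import *
t=camera('top')
f=lambda c:(190+(c[0]+.5)/3.152-.5,120+(c[1]+.5)/3.153-.5)
P=lambda c,z:at_z(t,f(c),z)[:2]
ang=lambda a,b:np.arctan2(*(a-b)[::-1])
b=[P(c,.045) for c in((548,247),(650,266),(632,380),(523,362))]
print('box c',np.mean(b,0).round(4),'yaw',ang(b[0],b[3]).round(3),ang(b[1],b[2]).round(3),'sizes',[np.linalg.norm(b[i]-b[i-1]).round(3) for i in range(4)])
k=[P(c,.022) for c in((83,152),(330,195),(298,384),(42,341))]
c=np.mean(k,0);y=ang(k[0],k[3]),ang(k[1],k[2]),ang(k[0],k[1])-np.pi/2,ang(k[3],k[2])-np.pi/2
print('dock c',c.round(4),'yaw',np.round(y,3),'sizes',[np.linalg.norm(k[i]-k[i-1]).round(3) for i in range(4)])
h0,h1=P((168,343),.046),P((201,184),.046);print('hinge',((h0+h1)/2).round(4),ang(h1,h0).round(3))
a,d=P((54,185),.046),P((34,297),.046);print('bar',((a+d)/2).round(4),ang(a,d).round(3),np.linalg.norm(a-d).round(3))
e0,e1=P((609,279),.09),P((594,356),.09);print('isobar ends',e0,e1,ang(e0,e1).round(3),np.linalg.norm(e0-e1))
E
python3 m.py
python3 - <<'E'
import cv2
a=cv2.imread('pics/side0.png');cv2.imwrite('pics/crop1.png',cv2.resize(a[160:360,200:340],(420*1,600),interpolation=2))
E
```

```text
box c [ 0.5183 -0.3165] yaw -0.236 -0.188 sizes [np.float64(0.101), np.float64(0.089), np.float64(0.099), np.float64(0.094)]
dock c [0.5607 0.026 ] yaw [-0.195 -0.171 -0.174 -0.168] sizes [np.float64(0.169), np.float64(0.22), np.float64(0.168), np.float64(0.224)]
hinge [0.5616 0.0276] -0.197
bar [0.5808 0.1473] -0.157 0.097
isobar ends [ 0.54306416 -0.32274967] [ 0.48011956 -0.30865549] -0.22 0.06450324826885966
```

View pics/crop1.png

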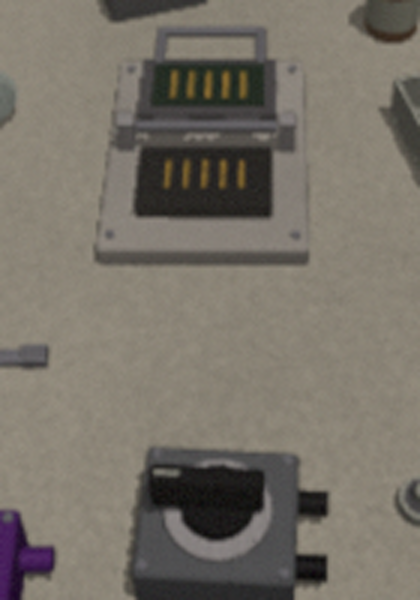

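The side crop shows the grey isolator with its white dash near (253,316) in the full picture, and the carrier bar near (270,171). Both match the top-view measurements, so I move above the isolator.

```bash
python3 -m jog '[-0.579,-0.758,0.0,0,0,-0.033,0, -0.579,-0.758,0.0,0,0,-0.033,0, -0.579,-0.758,0.0,0,0,-0.033,0, -0.579,-0.758,0.0,0,0,-0.033,0, -0.579,-0.758,0.0,0,0,-0.033,0, -0.579,-0.758,0.0,0,0,-0.033,0, -0.579,-0.758,0.0,0,0,-0.033,0, -0.579,-0.758,0.0,0,0,-0.033,0, -0.579,-0.758,0.0,0,0,-0.033,0, -0.579,-0.758,0.0,0,0,-0.033,0, -0.579,-0.758,0.0,0,0,-0.033,0, -0.579,-0.758,0.0,0,0,-0.033,0, -0.579,-0.758,0.0,0,0,-0.033,0, -0.579,-0.758,0.0,0,0,-0.033,0, -0.579,-0.758,0.0,0,0,-0.033,0, -0.579,-0.758,0.0,0,0,-0.033,0, -0.579,-0.758,0.0,0,0,-0.033,0, -0.579,-0.758,0.0,0,0,-0.033,0, -0.579,-0.758,0.0,0,0,-0.033,0, -0.579,-0.758,0.0,0,0,-0.033,0]'
python3 -c "
from h import *
o=get_obs();print(o['q'])"
```

```text
time_s: 3.65
eef_pos: [0.518, -0.3158, 0.2568]
eef_rot: [0.0, 0.104, 0.995, -0.0]
wrist_force: [-0.3, 0.7, -0.5]
opening: 1.0
grasp_force: 0.0
[-7.42917950e-01  2.49619536e-01  1.52385445e+00  2.21271353e-05
  1.36753789e+00 -2.10504529e+00]
```

```bash
python3 -m jog '[0,0,0.05,0,0,0,0, 0,0,0.1,0,0,0,0, 0,0,0.135,0,0,0,0, 0,0,0.155,0,0,0,0, 0,0,0.168,0,0,0,0, 0,0,0.168,0,0,0,0.3, 0,0,0.168,0,0,0,0.6, 0,0,0.168,0,0,0,0.8, 0,0,0.168,0,0,0,1, 0,0,0.168,0,0,0,1, 0,0,0.168,0,0,0,1, 0,0,0.168,0,0,0,1, 0,0,0.168,0,0,0,1]'
```

```text
time_s: 5.28
eef_pos: [0.5181, -0.319, 0.0897]
eef_rot: [0.001, 0.106, 0.994, -0.002]
wrist_force: [-2.1, -5.8, 2.6]
opening: 0.156
grasp_force: 59.6
```

```bash
python3 -m jog '[0,-0.003,0,0,0,0.1,1, 0,-0.003,0,0,0,0.25,1, 0,-0.003,0,0,0,0.4,1, 0,-0.003,0,0,0,0.55,1, 0,-0.003,0,0,0,0.7,1, 0,-0.003,0,0,0,0.85,1, 0,-0.003,0,0,0,1.0,1, 0,-0.003,0,0,0,1.15,1, 0,-0.003,0,0,0,1.3,1, 0,-0.003,0,0,0,1.4,1, 0,-0.003,0,0,0,1.42,1, 0,-0.003,0,0,0,1.42,1]'
```

```text
time_s: 6.78
eef_pos: [0.5186, -0.319, 0.0896]
eef_rot: [0.001, 0.727, 0.686, 0.001]
wrist_force: [2.0, 5.0, 4.6]
opening: 0.154
grasp_force: 58.7
```

```bash
python3 -m jog '[0,0,0,0,0,0,0.6, 0,0,0,0,0,0,0.3, 0,0,0,0,0,0,0, 0,0,0,0,0,0,0, 0,0,-0.03,0,0,0,0, 0,0,-0.08,0,0,0,0, 0,0,-0.13,0,0,0,0, 0,0,-0.17,0,0,0,0, 0,0,-0.17,0,0,0,0]'
python3 - <<'E'
from h import *
o=get_obs();print(o['eef_pos'],o['eef_rot'])
s=camera('side');t=camera('top')
a=cv2.resize(s['frame'][280:380,200:340],None,fx=3,fy=3);b=cv2.resize(t['frame'][150:250,310:450],None,fx=3,fy=3)
save({'frame':np.vstack([a,b])},'iso1')
from scipy.spatial.transform import Rotation as R
def tgt(p,psi):
    w=o['eef_rot'];r=R.from_quat([w[1],w[2],w[3],w[0]]);m=r.as_matrix()
    cur=np.arctan2(m[1,1],m[0,1]);print(m.round(3).tolist());print(cur,'shift',(m.T@(np.array(p)-o['eef_pos'])).round(4),'rotz',round(cur-psi,3))
yaw=-.178;u=np.array([-np.sin(yaw),np.cos(yaw)])
b=np.array([.5605,.0255])+.125*u;print(b)
tgt([*b,.20],np.pi/2+yaw)
E
```

```text
time_s: 7.9
eef_pos: [0.519, -0.3213, 0.263]
eef_rot: [0.004, 0.728, 0.686, 0.0]
wrist_force: [1.0, 0.3, 0.2]
opening: 1.0
grasp_force: 0.0
[ 0.51898926 -0.3212632   0.26296825] [4.10339312e-03 7.27658776e-01 6.85926967e-01 2.54254460e-04]
[0.58263269 0.14852497]
[[0.059, 0.998, 0.006], [0.998, -0.059, -0.006], [-0.005, 0.006, -1.0]]
-0.059010136685450396 shift [0.473  0.0354 0.0607] rotz -1.452
```

View pics/iso1.png

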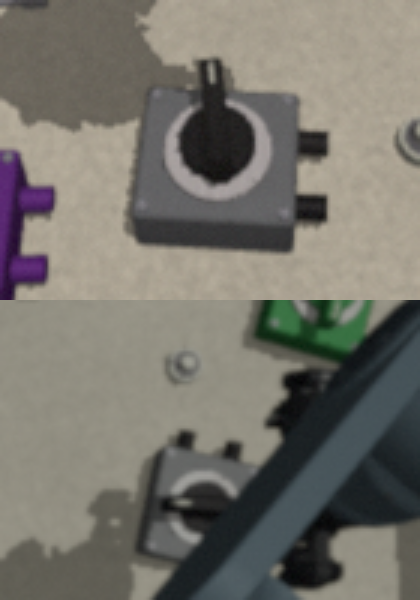

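The isolator now stands across the box (off): the dash points at (210,75) in the upper crop. Next I go above the carrier bar.

```bash
python3 -m jog '[0.473,0.035,0.02,0,0,-1.452,0.57, 0.473,0.035,0.02,0,0,-1.452,0.57, 0.473,0.035,0.02,0,0,-1.452,0.57, 0.473,0.035,0.02,0,0,-1.452,0.57, 0.473,0.035,0.02,0,0,-1.452,0.57, 0.473,0.035,0.02,0,0,-1.452,0.57, 0.473,0.035,0.02,0,0,-1.452,0.57, 0.473,0.035,0.02,0,0,-1.452,0.57, 0.473,0.035,0.02,0,0,-1.452,0.57, 0.473,0.035,0.02,0,0,-1.452,0.57, 0.473,0.035,0.02,0,0,-1.452,0.57, 0.473,0.035,0.02,0,0,-1.452,0.57, 0.473,0.035,0.02,0,0,-1.452,0.57]'
cat > g.py <<'E'
from h import *
import sys
from scipy.spatial.transform import Rotation as R
def tgt(o,p,yaw):
    w=o['eef_rot'];m=R.from_quat([w[1],w[2],w[3],w[0]]).as_matrix()
    cur=np.arctan2(m[1,1],m[0,1])
    print('pos',np.round(o['eef_pos'],4),'op',o['opening'],'shift',(m.T@(np.array(p)-o['eef_pos'])).round(4),'rotz',round(cur-np.pi/2-yaw,4),'q',np.round(o['q'],2))
E
python3 -c "
from g import *
tgt(get_obs(),[.5826,.1485,.055],-.178)"
```

```text
time_s: 9.62
eef_pos: [0.5804, 0.1496, 0.2384]
eef_rot: [0.0, 0.089, 0.996, -0.0]
wrist_force: [-0.3, 0.0, -0.1]
opening: 0.428
grasp_force: 0.0
pos [0.5804 0.1496 0.2384] op 0.4276214566224011 shift [-0.0024 -0.0007  0.1834] rotz -0.0012 q [ 0.05  0.25  1.56 -0.    1.33 -1.34]
```

```bash
python3 -m jog '[-0.002,-0.001,0.05,0,0,0,0.57, -0.002,-0.001,0.095,0,0,0,0.57, -0.002,-0.001,0.12,0,0,0,0.57, -0.002,-0.001,0.14,0,0,0,0.57, -0.002,-0.001,0.155,0,0,0,0.57, -0.002,-0.001,0.17,0,0,0,0.57, -0.002,-0.001,0.183,0,0,0,0.57, -0.002,-0.001,0.183,0,0,0,0.57]'
python3 - <<'E'
from h import *
s=camera('side')
save({'frame':cv2.resize(s['frame'][130:250,200:340],None,fx=4,fy=4,interpolation=2)},'bar1')
E
```

```text
time_s: 10.62
eef_pos: [0.5813, 0.149, 0.0542]
eef_rot: [-0.001, 0.089, 0.996, -0.0]
wrist_force: [-0.3, -0.1, 0.1]
opening: 0.431
grasp_force: 0.0
```

View pics/bar1.png

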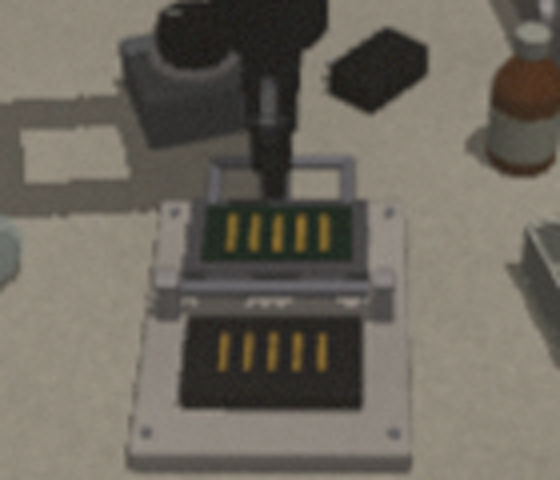

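The finger stands inside the U at crop (272,185), clear of the carrier and centred on the bar, so I close.

```bash
python3 -m jog '[0,0,0,0,0,0,0.7, 0,0,0,0,0,0,0.8, 0,0,0,0,0,0,0.9, 0,0,0,0,0,0,1, 0,0,0,0,0,0,1, 0,0,0,0,0,0,1]'
python3 -c "
from g import *
tgt(get_obs(),[.5826,.1485,.055],-.178)"
```

```text
time_s: 11.42
eef_pos: [0.5825, 0.1494, 0.056]
eef_rot: [0.001, 0.089, 0.996, 0.0]
wrist_force: [-0.5, 3.4, 6.3]
opening: 0.089
grasp_force: 58.6
pos [0.5825 0.1494 0.056 ] op 0.08864471907485483 shift [-0.0003 -0.0009  0.001 ] rotz 0.0002 q [ 0.05  0.48  1.66  0.    1.   -1.34]
```

```bash
python3 -m jog '[0,0,-0.010,0,0,0,1, 0,-0.0015,-0.0195,0,0,0,1, 0,-0.0035,-0.029,0,0,0,1, 0,-0.006,-0.0385,0,0,0,1, 0,-0.0095,-0.048,0,0,0,1, 0,-0.0095,-0.048,0,0,0,1]'
python3 -c "
from g import *
o=get_obs();tgt(o,[.5826,.1485,.055],-.178);print(o['torque'])"
```

```text
time_s: 12.18
eef_pos: [0.5808, 0.1406, 0.1042]
eef_rot: [0.001, 0.089, 0.996, 0.001]
wrist_force: [1.8, 7.2, 0.8]
opening: 0.088
grasp_force: 58.8
pos [0.5808 0.1406 0.1042] op 0.08768407103442097 shift [-0.0003  0.008   0.0492] rotz -0.0002 q [ 0.04  0.4   1.66  0.    1.08 -1.36]
[ 1.25696196 -0.39906838 -0.04046358]
```

```bash
python3 -m jog '[0,-0.004,-0.0087,0,0,0,1, 0,-0.009,-0.0173,0,0,0,1, 0,-0.0144,-0.0255,0,0,0,1, 0,-0.0204,-0.0332,0,0,0,1, 0,-0.0271,-0.0404,0,0,0,1, 0,-0.0343,-0.047,0,0,0,1, 0,-0.042,-0.0531,0,0,0,1, 0,-0.0502,-0.0586,0,0,0,1, 0,-0.0588,-0.0634,0,0,0,1, 0,-0.0677,-0.0675,0,0,0,1, 0,-0.0769,-0.0709,0,0,0,1, 0,-0.0863,-0.0735,0,0,0,1, 0,-0.0959,-0.0755,0,0,0,1, 0,-0.1057,-0.0766,0,0,0,1, 0,-0.1155,-0.077,0,0,0,1, 0,-0.1155,-0.077,0,0,0,1]'
python3 - <<'E'
from g import *
o=get_obs();tgt(o,[.5605,.0255,.18],-.178);print(o['torque'])
s=camera('side')
save({'frame':cv2.resize(s['frame'][90:270,180:380],None,fx=3,fy=3,interpolation=2)},'up')
E
```

```text
time_s: 14.18
eef_pos: [0.5595, 0.0258, 0.1829]
eef_rot: [-0.0, 0.089, 0.996, 0.0]
wrist_force: [-9.0, 3.3, 18.7]
opening: 0.087
grasp_force: 64.5
pos [0.5595 0.0258 0.1829] op 0.08720838762536767 shift [-0.0011 -0.0001  0.0029] rotz -0.0001 q [-0.17  0.22  1.71  0.    1.21 -1.56]
[ 0.73599673  1.439211   -0.00782659]
```

View pics/up.png

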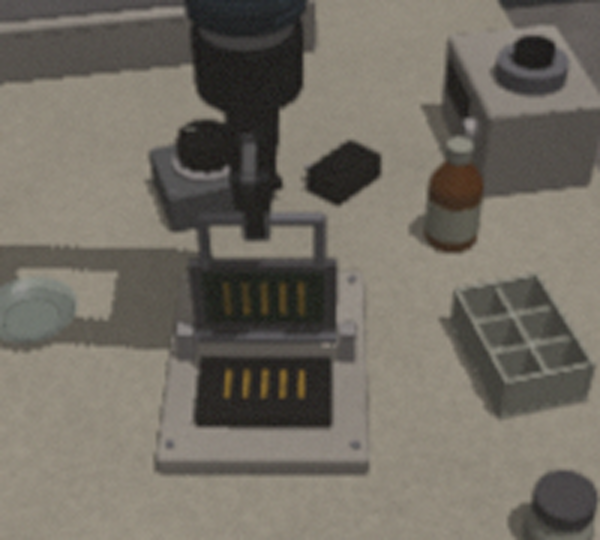

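The carrier is upright and the grip holds, with the bar at about crop (262,222). I carry on down the far side.

```bash
python3 -m jog '[0,-0.0098,-0.002,0,0,0,1, 0,-0.0195,-0.001,0,0,0,1, 0,-0.0292,0.0015,0,0,0,1, 0,-0.0386,0.004,0,0,0,1, 0,-0.0478,0.0075,0,0,0,1, 0,-0.0567,0.0116,0,0,0,1, 0,-0.0653,0.0164,0,0,0,1, 0,-0.0735,0.0219,0,0,0,1, 0,-0.0812,0.028,0,0,0,1, 0,-0.0884,0.0346,0,0,0,1, 0,-0.095,0.0418,0,0,0,1, 0,-0.1011,0.0495,0,0,0,1]'
python3 -c "
from g import *
o=get_obs();y=-.178;u=np.array([-np.sin(y),np.cos(y)]);b=np.array([.5605,.0255])-.125*u
tgt(o,[*b,.055],y);print(o['torque'])"
```

```text
time_s: 15.72
eef_pos: [0.5421, -0.0738, 0.1302]
eef_rot: [0.0, 0.089, 0.996, 0.0]
wrist_force: [-1.1, 3.6, 0.1]
opening: 0.088
grasp_force: 62.8
pos [ 0.5421 -0.0738  0.1302] op 0.08788033376967898 shift [-0.0005 -0.0241  0.0752] rotz 0.0005 q [-0.35  0.27  1.78  0.    1.09 -1.75]
[0.91952225 0.07023204 0.11071488]
```

```bash
python3 -m jog '[0,-0.0055,0.009,0,0,0,1, 0,-0.0103,0.0178,0,0,0,1, 0,-0.0144,0.0267,0,0,0,1, 0,-0.0178,0.036,0,0,0,1, 0,-0.0204,0.0455,0,0,0,1, 0,-0.0224,0.054,0,0,0,1, 0,-0.0232,0.061,0,0,0,1, 0,-0.0238,0.067,0,0,0,1, 0,-0.024,0.072,0,0,0,1, 0,-0.024,0.075,0,0,0,1, 0,-0.024,0.075,0,0,0,1]'
python3 -c "
from g import *
o=get_obs();y=-.178;u=np.array([-np.sin(y),np.cos(y)]);b=np.array([.5605,.0255])-.125*u
tgt(o,[*b,.055],y);print(o['torque'])
s=camera('side')
save({'frame':cv2.resize(s['frame'][130:310,180:380],None,fx=3,fy=3,interpolation=2)},'down')
"
```

```text
time_s: 17.1
eef_pos: [0.5381, -0.0967, 0.0584]
eef_rot: [-0.0, 0.088, 0.996, 0.0]
wrist_force: [-8.5, 8.1, 28.5]
opening: 0.087
grasp_force: 64.3
pos [ 0.5381 -0.0967  0.0584] op 0.08687172995442237 shift [-0.0004 -0.0008  0.0034] rotz 0.0014 q [-0.39  0.38  1.8   0.    0.95 -1.79]
[ 1.3699183   1.41954853 -0.02445938]
```

View pics/down.png

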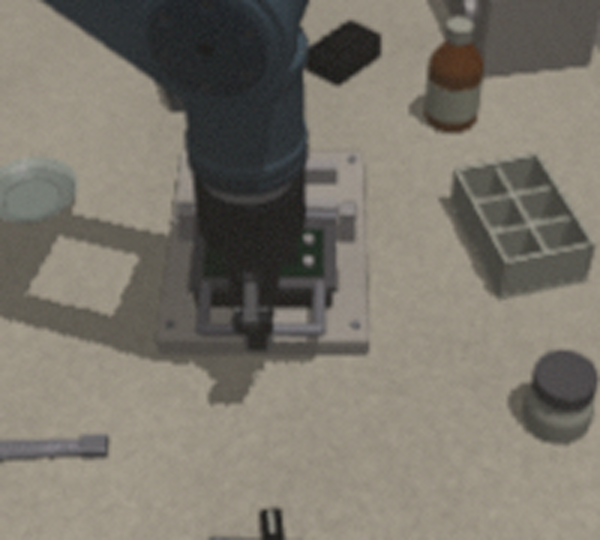

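The carrier lies on the bed with its chips up, and the 28 N push shows contact. I open the jaws part-way and lift clear.

```bash
python3 -m jog '[0,0,-0.002,0,0,0,0.9, 0,0,-0.002,0,0,0,0.8, 0,0,-0.002,0,0,0,0.7, 0,0,-0.002,0,0,0,0.57, 0,0,-0.002,0,0,0,0.57, 0,0,-0.01,0,0,0,0.57, 0,0,-0.03,0,0,0,0.57, 0,0,-0.06,0,0,0,0.57, 0,0,-0.1,0,0,0,0.57, 0,0,-0.15,0,0,0,0.57, 0,0,-0.19,0,0,0,0.57, 0,0,-0.19,0,0,0,0.57]'
python3 - <<'E'
from g import *
o=get_obs();print(o['eef_rot'])
# off handle: psi of tool when gripping off-bar was -0.059
tgt(o,[.5186,-.319,.25],-.055-np.pi/2)
E
```

```text
time_s: 18.65
eef_pos: [0.5399, -0.098, 0.2506]
eef_rot: [0.004, 0.089, 0.996, -0.001]
wrist_force: [-0.4, -0.1, -0.7]
opening: 0.428
grasp_force: 0.0
[ 0.00406983  0.08869836  0.99604933 -0.00133089]
pos [ 0.5399 -0.098   0.2506] op 0.4281195535772068 shift [-0.0181 -0.2213  0.0012] rotz 1.4482 q [-0.4   0.12  1.69 -0.    1.33 -1.79]
```

```bash
python3 -m jog '[-0.018,-0.221,0,0,0,1.448,0, -0.018,-0.221,0,0,0,1.448,0, -0.018,-0.221,0,0,0,1.448,0, -0.018,-0.221,0,0,0,1.448,0, -0.018,-0.221,0,0,0,1.448,0, -0.018,-0.221,0,0,0,1.448,0, -0.018,-0.221,0,0,0,1.448,0, -0.018,-0.221,0,0,0,1.448,0, -0.018,-0.221,0,0,0,1.448,0, -0.018,-0.221,0,0,0,1.448,0, -0.018,-0.221,0,0,0,1.448,0]'
python3 - <<'E'
from g import *
o=get_obs();tgt(o,[.5186,-.319,.088],-.055-np.pi/2)
s=camera('side');t=camera('top')
for n in ['carrier','carrier_bar']:
    for p in(s,t):
        for r in spot_in(p,n)[:1]: print(n,np.round(r['xyz'],3),r['confidence'])
save({'frame':np.vstack([cv2.resize(p['frame'][a:a+90,b:b+140],None,fx=3.3,fy=3.3,interpolation=2) for p,a,b in((s,170,200),(t,160,190))])},'flat')
E
```

```text
time_s: 20.02
eef_pos: [0.5163, -0.3177, 0.2456]
eef_rot: [-0.0, 0.726, 0.688, -0.0]
wrist_force: [0.7, 1.2, 0.9]
opening: 0.997
grasp_force: 0.0
pos [ 0.5163 -0.3177  0.2456] op 0.997102781589139 shift [-0.0012  0.0024  0.1576] rotz 0.0015 q [-0.75  0.26  1.54 -0.    1.35 -0.69]
carrier [ 0.554 -0.021  0.051] 0.59
carrier_bar [ 0.513 -0.323  0.057] 0.29
carrier_bar [ 0.558 -0.021  0.049] 0.59
```

View pics/flat.png

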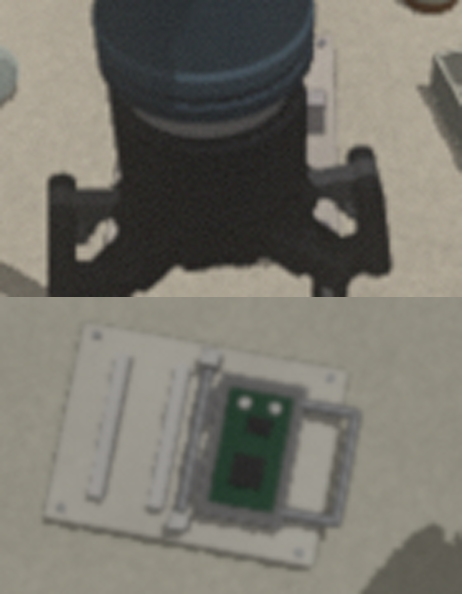

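The top crop shows the carrier flat on the bed, chips up, with the bar about 0.123 m from the hinge and the rest empty. Now I turn the isolator back on.

```bash
python3 -m jog '[-0.001,0.002,0.05,0,0,0,0, -0.001,0.002,0.1,0,0,0,0, -0.001,0.002,0.13,0,0,0,0, -0.001,0.002,0.147,0,0,0,0, -0.001,0.002,0.157,0,0,0,0, -0.001,0.002,0.157,0,0,0,0.3, -0.001,0.002,0.157,0,0,0,0.6, -0.001,0.002,0.157,0,0,0,0.8, -0.001,0.002,0.157,0,0,0,1, -0.001,0.002,0.157,0,0,0,1, -0.001,0.002,0.157,0,0,0,1, -0.001,0.002,0.157,0,0,0,1, -0.001,0.002,0.157,0,0,0,1]'
```

```text
time_s: 21.95
eef_pos: [0.5186, -0.3192, 0.0897]
eef_rot: [0.0, 0.726, 0.687, -0.0]
wrist_force: [-3.0, 1.3, 5.6]
opening: 0.152
grasp_force: 59.1
```

```bash
python3 -m jog '[0,0,0,0,0,-0.1,1, 0,0,0,0,0,-0.25,1, 0,0,0,0,0,-0.4,1, 0,0,0,0,0,-0.55,1, 0,0,0,0,0,-0.7,1, 0,0,0,0,0,-0.85,1, 0,0,0,0,0,-1.0,1, 0,0,0,0,0,-1.15,1, 0,0,0,0,0,-1.3,1, 0,0,0,0,0,-1.4,1, 0,0,0,0,0,-1.42,1, 0,0,0,0,0,-1.42,1, 0,0,0,0,0,-1.42,0.6, 0,0,0,0,0,-1.42,0.3, 0,0,0,0,0,-1.42,0, 0,0,0,0,0,-1.42,0, 0,0,-0.03,0,0,-1.42,0, 0,0,-0.08,0,0,-1.42,0, 0,0,-0.13,0,0,-1.42,0, 0,0,-0.17,0,0,-1.42,0]'
python3 -m jog '[-0.12,0,-0.03,0,0,0,0, -0.12,0,-0.03,0,0,0,0, -0.12,0,-0.03,0,0,0,0, -0.12,0,-0.03,0,0,0,0]'
python3 - <<'E'
from h import *
s=camera('side');t=camera('top')
save({'frame':np.vstack([cv2.resize(s['frame'][180:380,200:440],None,fx=1.5,fy=1.5),cv2.resize(t['frame'][130:330,190:430],None,fx=1.5,fy=1.5)])},'end')
E
```

```text
time_s: 24.45
eef_pos: [0.5186, -0.3191, 0.2612]
eef_rot: [0.001, 0.103, 0.995, -0.001]
wrist_force: [-0.2, -0.1, 0.2]
opening: 1.001
grasp_force: 0.0
time_s: 24.95
eef_pos: [0.6353, -0.3431, 0.2875]
eef_rot: [-0.001, 0.103, 0.995, 0.0]
wrist_force: [-0.3, 0.8, 0.9]
opening: 1.002
grasp_force: 0.0
```

View pics/end.png

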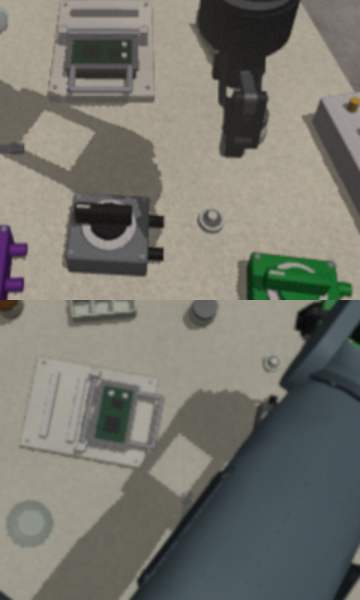

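The isolator bar is back along the box's x (upper crop 105,213), the carrier lies flat on the bed (100,60), and the robot is clear of everything.

```bash
python3 -c "
from bench import hand_in
print(hand_in())"
```

```text
the job is handed in; nothing more can be done
None
```

The job is handed in at about 25 s of the 72 s limit: I turned the isolator off, swung the carrier over and lowered it flat on the reader bed, and turned the isolator back on; the last pictures show that end state with the arm clear, but no verdict was returned.

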